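# Wedge a housing tight in its assembly fixture and clamp it

### The job

The machined housing lies loose in the assembly fixture. Slide it fully home against the end stop and drive the tapered steel wedge (not the straight bar) thin end first into the gap between the slanted rail and the housing, firmly, until it jams and stays jammed when let go, with the housing square and hard against both the end stop and the side stop. Then swing the clamp arm fully down on to the housing and leave everything else on the bench as it is.

Things in the scene. Friction and masses are not known exactly. Their poses are not given: they have to be found in the camera images.
- fixture: Fixed fixture; place and yaw vary. Origin on the bench under its dark steel base plate; x away from the robot, y to its left. Plate 12 mm thick, x -95 to 115, y -165 to 85 mm. The housing stands on it between slanted rail (-x side), side stop (+x side) and end stop (+y side: steel block, face at y = 50, x -20 to 30, 40 high above the plate). Clamp fork at x 73 to 99, y -24 to 24, 82 high.
- rail_mouth (a point): Mouth end of the slanted rail's working face, 20 mm above the plate, at (-58, -50, 32) of the fixture; axes as the fixture's. The face looks to +x and runs straight to (-41.3, 50): slope 1 in 6, the wedge gap narrows towards +y. Rail 18 thick, 40 high above the plate. The plate is clear on the -y side of the mouth.
- stop_face (a point): Side stop: steel block 20 (x) x 80 (y) x 40 mm high bolted on the plate, square with the fixture, its place differs by a few mm from start to start. This point is the centre of its face, 20 mm above the plate, which looks to -x; axes as the fixture's.
- housing_center (a point): Centre (22.5 mm above the underside) of the loose aluminium housing: block 70 (x) x 100 (y) x 45 mm high, about 0.55 kg, with two low bosses (6 mm) on top at y -31 and +33. Starts on the plate, a few mm short of both stops and slightly askew. Home: centre 35 mm from the stop face in x and at y = 0 of the fixture.
- wedge_center (a point): Centre of the loose steel wedge, 160 long, 40 high, 0.35 kg, lying on the bench. x points to the thin tip (x = 80, 13 wide). Its flat side is y = -16.1 all along (goes against the housing); the other side slants 1 in 6 from y = +16.1 at x = -35 to -3.1 at the tip (goes against the rail). Driven in, its x points along the fixture's +y; it jams with the tip 60 to 93 mm past the mouth.
- wedge_head (a point): Middle of the wedge's head, 20 mm above its underside, at x = -57.5 of the wedge; axes as the wedge's. Head 45 long (x -80 to -35), parallel sides 32.2 wide: grip here. Tight only when free to settle: held in the fingers it may feel tight yet come loose when let go. A lengthwise push of 15 to 25 N on the head's flat end, at the middle, jams it for good.
- clamp (a joint): Angle of the clamp arm, a plain hinge with some friction (about 0.22 N m; it stays where it is left): 0 = lying level with its pad on the housing, grows as it opens upward and back to +x of the fixture; starts at about 1.3 to 1.75 (nearly upright).
- clamp_hinge (a point): Point on the hinge line of the clamp arm, which runs along the fixture's y axis, at (84, 0, 74) of the fixture; axes as the fixture's. From here the arm reaches 130 mm (towards the fixture's -x when down): steel bar 22 wide and 12 thick (its upper face 10 mm above the hinge line when down), with a rubber-covered end 20 x 36 mm at 110 to 130 mm and a round pad below at 80 mm.
- bar: Bystander: straight steel bar 160 x 30 x 40 mm high, parallel sides, lying on the bench; origin at the centre of its underside, x along it. It may lie on either side, having changed places with the wedge.
- screwdriver: Bystander: screwdriver lying on the bench.
- wrench: Bystander: wrench lying on the bench.
- marker: Bystander: black marker pen 130 mm long, lying on the bench.
- bracket: Bystander: angled aluminium bracket 90 x 55 x 50 mm.
- tray: Bystander: small yellow open tray 110 x 150 x 60 mm.
- oiler: Bystander: grey oil bottle 140 mm tall.
There are look-alikes about, which are no part of the job. What is shaped like the part that bears housing_center but pink is not meant. What is shaped like the part that bears wedge_center but orange is not meant.

How it is judged:
On the way, in this order (a step that is already met when the one before it is completed fails the run):
1. the wedge is driven tight with the housing hard against both stops, the clamp still open (x of housing_center in the frame of stop_face above -0.0368 m and y of housing_center in the frame of fixture above -0.0025 m and angle between the x axis of housing_center and the x axis of fixture, either way round below 0.03 rad and contact force between wedge and housing above 3 N and y of wedge_center in the frame of fixture above -0.085 m and value of joint clamp above 0.6 rad), for 0.2 s.
2. the clamp arm is swung down on to the housing (value of joint clamp below 0.06 rad), for 0.2 s.
At the end, for the whole second after the job is handed in: The wedge, let go, stays jammed: it presses on the housing with over 3 N, tip at least 45 mm past the mouth; housing within 1.8 mm of the side stop, 2.5 mm of the end stop, square to 0.03 rad; clamp down (joint below 0.06); all at rest (x of housing_center in the frame of stop_face above -0.0368 m and y of housing_center in the frame of fixture above -0.0025 m and angle between the x axis of housing_center and the x axis of fixture, either way round below 0.03 rad and contact force between wedge and housing above 3 N and y of wedge_center in the frame of fixture above -0.085 m and value of joint clamp below 0.06 rad and linear speed of each of wedge, housing below 0.02 m/s); the robot touches nothing.
It fails at once if a bystander (bar, screwdriver, wrench, marker, bracket, tray or oil bottle) is moved by more than 30 mm (distance of any of bar, screwdriver, wrench, marker, bracket, tray, oiler from where it was at the start of the episode above 0.03 m).
It also fails if it takes over 72 s, if anything falls off the work surface, if the arm or the gripper's body presses on something with over 40 N, if the wrist force passes 120 N, or if a joint passes its speed limit or range.

### The arm

A 6-joint arm with a two-finger parallel gripper is mounted at the origin on the work surface. World frame = base frame: x ahead of the robot, y to its left, z up, the work surface at z = 0. Lengths are in m, angles in rad, forces in N, time in s.
With the tool pointing down it reaches from about 0.225 to 0.875 m from the base axis. Payload 3.4 kg.
Tool frame: the origin (TCP) lies midway between the tips of the shut fingers; the grasp point (between the pads) lies 19 mm behind it (manip.pinch_z is the distance from the TCP to the grasp point, in m); z points along the fingers, y is the line along which they close (so a half turn about z gives the same grasp; the last joint's range is limited). The gripper opens to 85 mm and grips with 20 to 120 N. Pads are 22 mm wide; open, the fingers measure 114 mm over their backs; the gripper's body (76 mm by 85 mm) begins 54 mm behind the grasp point. The pads swing forward as they close: fully open they stand 13 mm farther back than shut.
Start: joints at [1.01, 0.276, 1.505, -0, 1.361, -0.121], TCP at [0.245, 0.52, 0.231] pointing down, gripper open.
Joint ranges: [-2.89, 2.89], [-0.75, 2.08], [0.22, 2.7], [-1.18, 4.32], [0.11, 2.71], [-2.7, 2.7]. Speed limits (rad/s): [2.57, 2.57, 3.14, 3.14, 3.14, 3.14].

### API

Orientations are given as a unit quaternion [w, x, y, z].
In Python, from rig import manip gives the robot as it stands.
- The arm moves only by the tool carry_out, never from a script. Its arguments are lists of equal length, an entry for each row: "delta_pos": the shift along the tool's x, y, z scaled (see below), a list of three; "turn": the turn, a rotation vector about the tool's x, y, z scaled (see below), a list of three; "claw": the closure, from -1 (fully open) to 1 (shut). A call has 1 to 12 rows; each row is the pose to reach, as a shift and turn from the pose commanded when the call began, along the tool's axes at that moment; what a row does not reach only later rows make up. The controller multiplies each number of a shift by 400 mm and each number of a turn by 30 degrees. A row lasts 1/10 s, in which the tool goes at most 50 mm and 8.59 degrees, less where a joint would pass 70% of its speed; a pose out of reach is approached as far as the arm can. A call with a number of a shift or a turn outside -1 to 1 is refused whole. A call with a gripper value outside its range is refused whole. The fingers move at their own pace and stop on an object; "force" is the grip in N (left out, the last holds). Time passes only in rows, so rows that repeat a pose let the fingers close. It gives the time, the measured TCP pose, the force, the opening and the grip force at its end, in the units of the state.
- manip.get_state(): the state, without advancing time (a new reading comes with each control period).
- manip.get_image(name): name is "scene" or "side" or "wrist"; returns a dict with "image" (400x640x3 uint8, red, green, blue), "z_map" (400x640 float32, m along the optical axis (not along the pixel's ray), 0 where there is no reading), "fx", "fy", "cx", "cy" (pixels), "world_to_cam" (4x4, takes a point from world to camera coordinates). Camera axes: x right, y down, z forward; pixel columns grow to the right and rows downward; lengths in m; the calibration is good to about 2 mm. A picture is of the moment at which its call begins.
- manip.sign_off(): hands the job in; it is judged then, once.
Trained networks look in the newest picture that a camera, given by its name, has taken for a name from the list of things; names that differ only in an ending like _2 or _b are one class to them, and where a whole thing is asked for, a point or a joint stands for the part that bears it (a point fixed in the world has none). Each returns a list of dicts, best first, with "score" (0 to 1); they miss things now and then, are a little off and sometimes report something else, mostly with a low value. They report only what shows in the picture. A call takes as long as a camera call. They do not tell look-alikes from the thing itself.
- manip.spot_in(camera, query): "point" ([x, y, z] in m, in world coordinates, good to about 4 mm: the middle of the surface that is visible of it).
- manip.place_of(camera, query): "point" ([x, y, z] in m, in world coordinates, good to about 4 mm: a listed point, or the origin of a listed thing).
The state is a dict: "clock": time; "qpos": joint angles; "qd": joint speeds; "effort": joint torques, N m; "position": TCP position; "ee_rot": TCP orientation; "contact_force": force on the tool from outside, world axes, zero at the start; "moment": the same for the moment, N m; "width": finger opening in m; "gripper_force": force on a finger pad.
Only numpy, scipy, OpenCV 4.12 (cv2) and the standard library are available. Lean on these libraries where they do the work, as an engineer would, in place of code of your own. Each camera call takes 0.05 s, during which the arm holds its last target. There are 200 camera calls.

## Working session

There is one attempt and no reset: what is moved stays moved. The work goes in short steps, Python scripts to look and compute and a tool call to move; the robot and the scene stay as the last step left them, time stands still between calls to the robot, and variables do not carry over. Pictures are saved under pics/ and viewed, at most 10 in all, crops included, and the job is handed in when it is done.

Besides the shell and the picture viewer there is one more tool, called after ">>>" as a command line: name --argument value ..., lists and objects as JSON in quotes. carry_out: Moves the arm, as the interface text tells. Shifts and turns lie within -1 to 1; 1 stands for 400 mm of shift or 30 degrees of turn. Its arguments: {"type":"object","properties":{"delta_pos":{"type":"array","items":{"type":"array","items":{"type":"number","minimum":-1,"maximum":1}}},"turn":{"type":"array","items":{"type":"array","items":{"type":"number","minimum":-1,"maximum":1}}},"claw":{"type":"array","items":{"type":"number"}},"force":{"type":"number"}},"required":["delta_pos","turn","claw"]}

```bash
mkdir -p pics
cat > h.py <<'E'
import numpy as np, cv2
from rig import manip
from scipy.spatial.transform import Rotation as R
def snap(cam,fn=None):
    d=manip.get_image(cam)
    if fn: cv2.imwrite('pics/'+fn,d['image'][:,:,::-1])
    return d
def cloud(d):
    z=d['z_map'];v,u=np.mgrid[:z.shape[0],:z.shape[1]]
    P=np.stack([(u-d['cx'])/d['fx']*z,(v-d['cy'])/d['fy']*z,z,np.ones_like(z)],-1)
    W=P@np.linalg.inv(d['world_to_cam']).T
    W[z==0]=np.nan
    return W[...,:3]
E
python3 - <<'E'
from h import *
ims=[]
for c in ['scene','side']:
    d=snap(c,c+'0.png'); np.savez(c+'0.npz',W=cloud(d),im=d['image'])
    for q in ['fixture','rail_mouth','stop_face','housing_center','wedge_center','wedge_head','clamp_hinge','bar','screwdriver','wrench','marker','bracket','tray','oiler']:
        print(c,q,[(np.round(r['point'],3).tolist(),round(r['score'],2)) for r in manip.place_of(c,q)[:3]])
print(manip.get_state())
E
```

```text
scene fixture [([0.524, 0.024, -0.001], 0.68)]
scene rail_mouth [([0.458, -0.024, 0.031], 0.77)]
scene stop_face [([0.559, 0.022, 0.036], 0.58)]
scene housing_center [([0.52, 0.015, 0.036], 0.94), ([0.315, 0.203, 0.026], 0.72), ([0.29, -0.205, 0.024], 0.72)]
scene wedge_center [([0.482, 0.321, 0.016], 0.63), ([0.333, 0.407, 0.019], 0.53)]
scene wedge_head [([0.282, 0.429, 0.017], 0.76), ([0.479, 0.266, 0.018], 0.64)]
scene clamp_hinge [([0.604, 0.019, 0.073], 0.79), ([0.466, -0.284, -0.0], 0.17)]
scene bar [([0.468, -0.289, 0.001], 0.84), ([0.522, 0.025, 0.001], 0.43), ([0.56, 0.023, 0.038], 0.43)]
scene screwdriver [([0.485, -0.493, -0.0], 0.74)]
scene wrench [([0.684, -0.433, 0.002], 0.64), ([0.604, 0.014, 0.073], 0.56)]
scene marker [([0.752, 0.073, -0.001], 0.67)]
scene bracket [([0.726, -0.223, 0.004], 0.74)]
scene tray [([0.713, 0.334, -0.004], 0.96)]
scene oiler [([0.565, 0.46, 0.004], 0.91)]
side fixture [([0.523, 0.024, -0.001], 0.6)]
side rail_mouth [([0.459, -0.019, 0.03], 0.79)]
side stop_face [([0.557, 0.02, 0.032], 0.55)]
side housing_center [([0.316, 0.203, 0.026], 0.9
[... 629 characters left out ...]
, 0.002], 0.41)]
{'clock': 1.5, 'qpos': array([ 1.01001158e+00,  2.75942386e-01,  1.50489526e+00, -5.55902794e-05,
        1.36070310e+00, -1.21015999e-01]), 'qd': array([ 0.00205799, -0.00078769,  0.00046738,  0.00166658, -0.00081187,
       -0.00080834]), 'effort': array([ 4.17392530e-04, -4.16650844e+01, -2.46090925e+01, -1.27041767e-04,
        1.63704804e-04,  2.01798974e-05]), 'position': array([0.24484526, 0.52030456, 0.23130571]), 'ee_rot': array([3.42974793e-05, 2.18111124e-01, 9.75923940e-01, 1.53728123e-05]), 'contact_force': array([-0.677221  ,  1.10414421,  0.00549326]), 'moment': array([-0.02436556,  0.01033571,  0.03634776]), 'gripper_force': 0.0, 'width': 0.08544414829175334}
```

View pics/scene0.png

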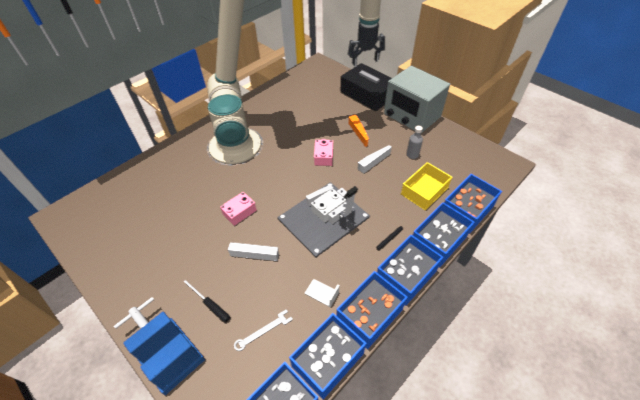

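View pics/side0.png

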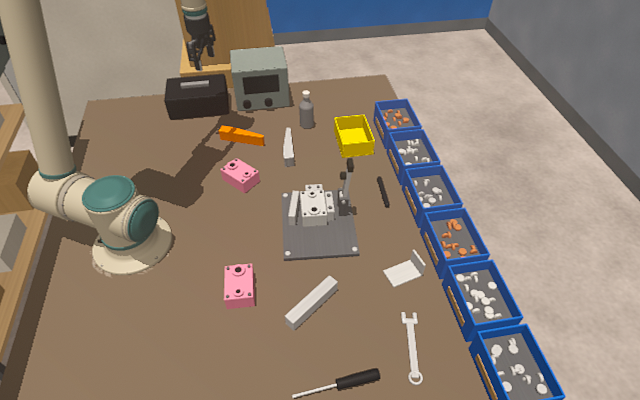

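The wedge (steel) lies beyond the fixture at scene px (375,158), orange decoy at (359,130), and the bar at (253,252). Fixture plate is at (323,215), with the clamp nearly upright. Next I fit poses from the clouds.

Run:
```python
from h import *
for c in ['scene','side']:
    W=np.load(c+'0.npz')['W'].reshape(-1,3)
    def fit(cx,cy,r,z0,z1):
        m=(np.hypot(W[:,0]-cx,W[:,1]-cy)<r)&(W[:,2]>z0)&(W[:,2]<z1)
        P=W[m]; rc=cv2.minAreaRect((P[:,:2]*1000).astype(np.float32)); return P,rc
    for n,a in dict(plate=(.52,-.02,.17,.008,.016),wedge=(.482,.321,.1,.034,.046),housing=(.52,.017,.075,.0535,.0605)).items():
        P,rc=fit(*a); print(c,n,len(P),P.mean(0).round(4),np.round(cv2.boxPoints(rc),1).tolist(),np.round(rc[2],2))
    P,_=fit(.482,.321,.1,.034,.046)
    # wedge widths along y
    for y in np.arange(.24,.41,.02):
        s=P[abs(P[:,1]-y)<.004]
        if len(s): print(round(y,3),s[:,0].min().round(4),s[:,0].max().round(4))
```

```text
scene plate 1904 [ 0.5412 -0.0593  0.0113] [[409.6000061035156, -135.6999969482422], [622.5, -155.10000610351562], [645.5, 97.0], [432.6000061035156, 116.4000015258789]] 84.79
scene wedge 221 [0.4809 0.3109 0.0389] [[393.70001220703125, 367.70001220703125], [443.5, 224.10000610351562], [545.9000244140625, 259.70001220703125], [496.1000061035156, 403.20001220703125]] 19.14
scene housing 358 [0.5222 0.0158 0.0565] [[457.3999938964844, 85.0999984741211], [459.29998779296875, -38.0], [575.2000122070312, -36.099998474121094], [573.2999877929688, 86.9000015258789]] 0.91
0.24 0.4622 0.4902
0.26 0.4648 0.4926
0.28 0.4641 0.4935
0.3 0.4679 0.495
0.32 0.4735 0.4959
0.34 0.4754 0.4981
0.36 0.399 0.497
0.38 0.4844 0.501
0.4 0.4875 0.4945
side plate 2833 [ 0.5232 -0.0627  0.0131] [[413.29998779296875, -138.5], [674.5, -161.89999389648438], [697.5, 94.0], [436.29998779296875, 117.4000015258789]] 84.87
side wedge 253 [0.4783 0.3056 0.0414] [[390.20001220703125, 370.20001220703125], [436.29998779296875, 223.3000030517578], [544.0999755859375, 257.1000061035156], [498.0, 404.0]] 17.43
side housing 613 [0.5204 0.0202 0.0571] [[448.20001220703125, -33.599998474121094], [574.5, -42.20000076293945], [583.2999877929688, 87.30000305175781], [457.0, 95.9000015258789]] 86.11
0.24 0.4612 0.4907
0.26 0.4633 0.493
0.28 0.4652 0.4928
0.3 0.4683 0.495
0.32 0.4737 0.4975
0.34 0.4761 0.4966
0.36 0.3928 0.4996
0.38 0.4844 0.4953
0.4 0.4936 0.4938
```

```bash
cat >> h.py <<'E'
def go(p,yaw=None,show=True):
    """units to reach TCP p with tool down, tool-y heading yaw (deg)"""
    s=manip.get_state(); q=s['ee_rot']; T=R.from_quat([q[1],q[2],q[3],q[0]]).as_matrix()
    d=T.T@(np.array(p)-s['position'])/.4
    t=np.zeros(3)
    if yaw is not None:
        a=np.radians(yaw); y=np.array([np.cos(a),np.sin(a),0]); z=np.array([0,0,-1.])
        t=R.from_matrix(T.T@np.stack([np.cross(y,z),y,z],1)).as_rotvec(degrees=True)/30
    if show: print('pos',s['position'].round(4),'F',s['contact_force'].round(1),'w',round(s['width'],4),'t',round(s['clock'],2),'delta',d.round(4),'turn',t.round(4),'rows>=',np.linalg.norm(d)*8, 'yaw',np.degrees(np.arctan2(T[1,1],T[0,1])).round(2))
def fx(x,y,z=0,O=(.5215,.0215),yaw=-5.2):
    a=np.radians(yaw); return np.array([O[0]+x*np.cos(a)-y*np.sin(a),O[1]+x*np.sin(a)+y*np.cos(a),z])
E
python3 - <<'E'
from h import *
go([.47,.28,.27],-5.2)
E
```

```text
pos [0.2448 0.5203 0.2313] F [-0.7  1.1  0. ] w 0.0854 t 1.5 delta [-0.7651 -0.304  -0.0967] turn [1.0000e-04 0.0000e+00 2.3335e+00] rows>= 6.6313855571535205 yaw 64.8
```

>>> carry_out --delta_pos '[[-0.1,-0.04,-0.097],[-0.765,-0.304,-0.097],[-0.765,-0.304,-0.097],[-0.765,-0.304,-0.097],[-0.765,-0.304,-0.097],[-0.765,-0.304,-0.097],[-0.765,-0.304,-0.097],[-0.765,-0.304,-0.097]]' --turn '[[0,0,0.25],[0,0,0.5],[0,0,0.75],[0,0,1],[0,0,1],[0,0,1],[0,0,1],[0,0,1]]' --claw '[-1,-1,-1,-1,-1,-1,-1,-1]'

```text
clock: 2.3
position: [0.4737, 0.2761, 0.27]
ee_rot: [0.002, 0.466, 0.885, -0.0]
contact_force: [-0.3, 1.1, 0.0]
width: 0.0854
gripper_force: 0.0
```

>>> carry_out --delta_pos '[[0,0,0],[0,0,0],[0,0,0],[0,0,0]]' --turn '[[0,0,0.28],[0,0,0.56],[0,0,0.84],[0,0,1]]' --claw '[-1,-1,-1,-1]'

```text
clock: 2.7
position: [0.4693, 0.2806, 0.2701]
ee_rot: [-0.0, 0.678, 0.735, 0.0]
contact_force: [-0.3, -0.0, -0.5]
width: 0.0852
gripper_force: 0.0
```

>>> carry_out --delta_pos '[[0,0,0],[0,0,0],[0,0,0]]' --turn '[[0,0,0.28],[0,0,0.3333],[0,0,0.3333]]' --claw '[-1,-1,-1]'

```text
clock: 3.0
position: [0.4695, 0.2804, 0.2701]
ee_rot: [-0.0, 0.738, 0.675, 0.0]
contact_force: [-0.3, 0.3, 0.2]
width: 0.0853
gripper_force: 0.0
```

Run:
```python
from h import *
d=snap('wrist','w1.png'); W=cloud(d); np.savez('w1.npz',W=W,im=d['image'])
M=W.reshape(-1,3); print(np.nanmin(M,0),np.nanmax(M,0))
print(np.linalg.inv(d['world_to_cam']).round(3))
go(fx(-8,-85,.2),-5.2)
```

```text
[ 0.00254734 -0.1139715  -0.00409108] [0.84406877 0.48053832 0.36398395]
[[ 0.996 -0.084 -0.025  0.476]
 [-0.088 -0.956 -0.28   0.352]
 [ 0.     0.281 -0.96   0.412]
 [ 0.     0.     0.     1.   ]]
pos [0.4696 0.2803 0.2701] F [ 0.2 -0.4 -0.8] w 0.0857 t 3.05 delta [-2.130771e+02 -2.040100e+01  1.336000e-01] turn [-0.0003 -0.0004  0.0053] rows>= 1712.412630343268 yaw -5.04
```

View pics/w1.png

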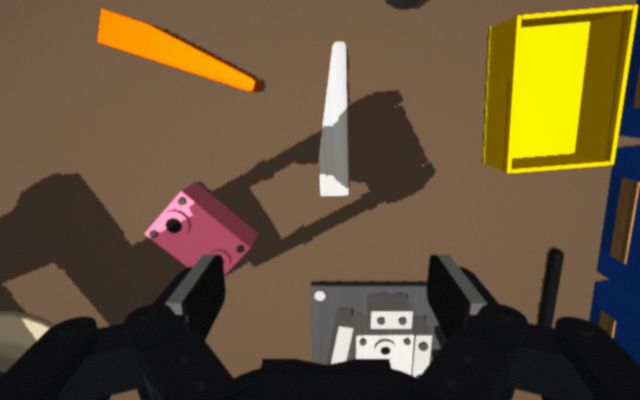

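The wrist view shows the wedge whole at px (335,120), thin end up (+y), with the fixture at the bottom (375,330).

```bash
cat >> h.py <<'E'
def wedge(W,box,z0,z1):
    M=W.reshape(-1,3); m=(M[:,0]>box[0])&(M[:,0]<box[1])&(M[:,1]>box[2])&(M[:,1]<box[3])&(M[:,2]>z0)&(M[:,2]<z1)
    P=M[m]; ys=np.arange(P[:,1].min()+.004,P[:,1].max()-.004,.004); E=[]
    for y in ys:
        s=P[abs(P[:,1]-y)<.002]
        if len(s)>3: E.append((y,s[:,0].min(),s[:,0].max()))
    E=np.array(E); k=np.polyfit(E[:,0],E[:,2],1)
    for _ in range(3):
        r=E[:,2]-np.polyval(k,E[:,0]); k=np.polyfit(E[abs(r)<.0015][:,0],E[abs(r)<.0015][:,2],1)
    print('n',len(P),'z',np.median(P[:,2]).round(4),'ends',P[:,1].min().round(4),P[:,1].max().round(4),'flat slope',k[0].round(4),'yaw',np.degrees(-np.arctan(k[0])).round(2),'width head',(E[:9,2]-E[:9,1]).mean().round(4))
    L=(P[:,1].min()+P[:,1].max())/2; a=np.arctan(k[0]); xf=np.polyval(k,L)
    hy=P[:,1].min()+.0225*np.cos(a); print('centre',xf-.0161,L,'head',np.polyval(k,hy)-.0161,hy)
    return E
E
python3 - <<'E'
from h import *
W=np.load('w1.npz')['W']
E=wedge(W,(.45,.52,.22,.42),.033,.047); print(E[::5].round(4))
go(fx(-.008,-.13,.25),-5.2)
E
```

```text
n 3561 z 0.0393 ends 0.2431 0.4028 flat slope 0.0531 yaw -3.04 width head 0.0313
centre 0.47938173010104923 0.3229853458325902 head 0.47633354753405793 0.2655988047775331
[[0.2471 0.46   0.4918]
 [0.2671 0.4607 0.492 ]
 [0.2871 0.4626 0.4935]
 [0.3071 0.4665 0.4949]
 [0.3271 0.4706 0.4952]
 [0.3471 0.4744 0.4966]
 [0.3671 0.4793 0.498 ]
 [0.3871 0.484  0.4985]]
pos [0.4696 0.2803 0.2701] F [ 0.2 -0.4 -0.8] w 0.0857 t 3.05 delta [-0.9581  0.1653  0.0501] turn [-0.0003 -0.0004  0.0053] rows>= 7.788498381361534 yaw -5.04
```

>>> carry_out --delta_pos '[[-0.1,0.02,0.0],[-0.78,0.16,0.0],[-0.78,0.16,0.0],[-0.78,0.16,0.0],[-0.78,0.16,0.0],[-0.78,0.16,0.0],[-0.78,0.16,0.0],[-0.78,0.16,0.0],[-0.78,0.16,0.0],[-0.78,0.16,0.0]]' --turn '[[0,0,0.005],[0,0,0.005],[0,0,0.005],[0,0,0.005],[0,0,0.005],[0,0,0.005],[0,0,0.005],[0,0,0.005],[0,0,0.005],[0,0,0.005]]' --claw '[1,1,1,1,1,1,1,1,1,1]'

```text
clock: 4.05
position: [0.5052, -0.0355, 0.2701]
ee_rot: [-0.0, 0.739, 0.674, 0.0]
contact_force: [0.8, 0.4, 0.3]
width: 0.0
gripper_force: 0.0
```

Run:
```python
from h import *
d=snap('wrist','w2.png'); W=cloud(d); np.savez('w2.npz',W=W,im=d['image'])
for q in ['fixture','rail_mouth','stop_face','housing_center','clamp_hinge']:
    print(q,[(np.round(r['point'],3).tolist(),round(r['score'],2)) for r in manip.place_of('wrist',q)[:2]])
go(fx(-.008,-.085,.1),-5.2)
```

```text
fixture []
rail_mouth [([0.461, -0.025, 0.036], 0.79)]
stop_face [([0.56, 0.017, 0.031], 0.62)]
housing_center [([0.291, -0.209, 0.02], 0.86), ([0.522, 0.02, 0.031], 0.65)]
clamp_hinge [([0.603, 0.019, 0.074], 0.82)]
pos [ 0.5054 -0.0357  0.2702] F [-0.7  0.1 -0.7] w 0.0 t 4.35 delta [-0.0665  0.0072  0.4254] turn [ 0.0003 -0.0003 -0.0019] rows>= 3.445380007112255 yaw -5.26
```

View pics/w2.png

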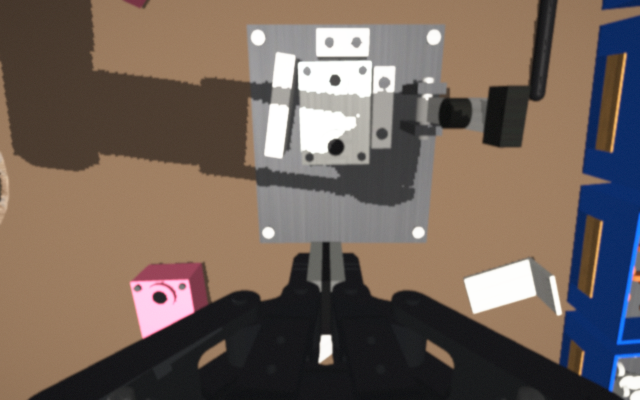

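The picture shows the entire plate (248–443, 25–242), housing at (336,112), rail at (280,105), side stop at (384,108), end stop at (342,42), and clamp upright at (455,112).

Run:
```python
from h import *
W=np.load('w2.npz')['W']
def seg(z0,z1,box):
    m=(W[...,2]>z0)&(W[...,2]<z1)&(W[...,0]>box[0])&(W[...,0]<box[1])&(W[...,1]>box[2])&(W[...,1]<box[3])
    n,l,s,c=cv2.connectedComponentsWithStats(m.astype(np.uint8))
    out=[]
    for i in range(1,n):
        if s[i,4]>250:
            P=W[l==i]; rc=cv2.minAreaRect((P[:,:2]*1000).astype(np.float32))
            print('n',len(P),'z',np.median(P[:,2]).round(4),'ctr',np.round(rc[0],1),'size',np.round(rc[1],1),'ang',round(rc[2],2))
print('plate');seg(.006,.018,(.38,.68,-.2,.16))
print('40 high');seg(.045,.0546,(.42,.60,-.08,.12))
print('housing');seg(.0546,.0605,(.42,.60,-.08,.12))
```

```text
plate
n 25415 z 0.0114 ctr [527.9 -17.8] size [249.7 210.5] ang 84.88
40 high
n 1383 z 0.0515 ctr [532.3  84.1] size [24.2 49.5] ang 84.8
n 1890 z 0.0513 ctr [463.3  29.6] size [101.5  18.4] ang 75.39
n 1592 z 0.0514 ctr [567.6  18.6] size [79.9 20.3] ang 84.91
housing
n 5555 z 0.0564 ctr [519.   16.9] size [100.3  70.2] ang 85.7
```

```bash
sed -i 's/O=(.5215,.0215),yaw=-5.2/O=(.5217,.0228),yaw=-5.15/' h.py
python3 - <<'E'
from h import *
go(fx(0,-.09,.16),-5.15)
go(fx(0,-.09,.030),-5.15)
go(fx(0,-.075,.030),-5.15)
E
```

```text
pos [ 0.5054 -0.0357  0.2702] F [-0.7  0.1 -0.7] w 0.0 t 4.35 delta [-0.0757  0.0277  0.2754] turn [ 0.0003 -0.0003 -0.0036] rows>= 2.2959491609091756 yaw -5.26
pos [ 0.5054 -0.0357  0.2702] F [-0.7  0.1 -0.7] w 0.0 t 4.35 delta [-0.0758  0.0276  0.6004] turn [ 0.0003 -0.0003 -0.0036] rows>= 4.846658729581566 yaw -5.26
pos [ 0.5054 -0.0357  0.2702] F [-0.7  0.1 -0.7] w 0.0 t 4.35 delta [-0.0383  0.0275  0.6004] turn [ 0.0003 -0.0003 -0.0036] rows>= 4.818366955884139 yaw -5.26
```

>>> carry_out --delta_pos '[[-0.076,0.028,0.1],[-0.076,0.028,0.6],[-0.076,0.028,0.6],[-0.076,0.028,0.6],[-0.076,0.028,0.6],[-0.076,0.028,0.6],[-0.06,0.028,0.6],[-0.045,0.028,0.6],[-0.035,0.028,0.6],[-0.025,0.028,0.6],[-0.015,0.028,0.6],[-0.01,0.028,0.6]]' --turn '[[0,0,-0.003],[0,0,-0.003],[0,0,-0.003],[0,0,-0.003],[0,0,-0.003],[0,0,-0.003],[0,0,-0.003],[0,0,-0.003],[0,0,-0.003],[0,0,-0.003],[0,0,-0.003],[0,0,-0.003]]' --claw '[1,1,1,1,1,1,1,1,1,1,1,1]'

```text
clock: 5.55
position: [0.5171, -0.0422, 0.0313]
ee_rot: [0.002, 0.738, 0.675, 0.0]
contact_force: [-0.5, -4.6, 3.7]
width: 0.0002
gripper_force: 2.4
```

```bash
cat >> h.py <<'E'
def tofx(p,O=(.5217,.0228),yaw=-5.15):
    a=np.radians(yaw); d=np.array(p)[:2]-np.array(O); return np.array([d[0]*np.cos(a)+d[1]*np.sin(a),-d[0]*np.sin(a)+d[1]*np.cos(a)])
E
python3 - <<'E'
from h import *
s=manip.get_state(); print(tofx(s['position']),s['position'],s['contact_force'])
E
```

```text
[ 0.00125192 -0.06517528] [ 0.51709651 -0.04222455  0.03131941] [-0.49014298 -4.56101618  3.67263788]
```

>>> carry_out --delta_pos '[[0.003,0,0],[0.006,0,0],[0.009,0,0],[0.012,0,0],[0.014,0,0],[0.016,0,0]]' --turn '[[0,0,0],[0,0,0],[0,0,0],[0,0,0],[0,0,0],[0,0,0]]' --claw '[1,1,1,1,1,1]'

```text
clock: 6.15
position: [0.5168, -0.038, 0.0303]
ee_rot: [0.002, 0.738, 0.675, -0.002]
contact_force: [-2.2, -15.6, 4.4]
width: -0.0003
gripper_force: 7.8
```

Run:
```python
from h import *
s=manip.get_state(); print(tofx(s['position']),s['position'],s['contact_force'])
```

```text
[ 0.00058081 -0.06101439] [ 0.5168016  -0.03802022  0.03029911] [ -2.24626085 -15.63255229   4.36783617]
```

Run:
```python
from h import *
p=fx(0,-.085,.03)
go(p,-5.15)
s=manip.get_state()
go([.4763,.2656,.15],-3.04)
```

```text
pos [ 0.5168 -0.038   0.0303] F [ -2.2 -15.6   4.4] w -0.0003 t 6.15 delta [-0.06   -0.0015  0.0011] turn [0.0004 0.0099 0.0016] rows>= 0.47989014255480184 yaw -5.1
pos [ 0.5168 -0.038   0.0303] F [ -2.2 -15.6   4.4] w -0.0003 t 6.15 delta [ 0.7455 -0.1683 -0.3031] turn [ 0.0003  0.0099 -0.0687] rows>= 6.577352642859138 yaw -5.1
```

>>> carry_out --delta_pos '[[-0.06,0,0],[-0.06,0,-0.12],[-0.06,0,-0.24],[-0.06,0,-0.36],[0,-0.05,-0.5],[0.746,-0.168,-0.5],[0.746,-0.168,-0.5],[0.746,-0.168,-0.5],[0.746,-0.168,-0.5],[0.746,-0.168,-0.5],[0.746,-0.168,-0.4],[0.746,-0.168,-0.303]]' --turn '[[0,0,0],[0,0.01,-0.069],[0,0.01,-0.069],[0,0.01,-0.069],[0,0.01,-0.069],[0,0.01,-0.069],[0,0.01,-0.069],[0,0.01,-0.069],[0,0.01,-0.069],[0,0.01,-0.069],[0,0.01,-0.069],[0,0.01,-0.069]]' --claw '[1,1,1,1,-1,-1,-1,-1,-1,-1,-1,-1]'

```text
clock: 7.35
position: [0.4783, 0.2736, 0.1547]
ee_rot: [-0.002, 0.725, 0.688, 0.007]
contact_force: [0.9, 0.3, -0.3]
width: 0.0851
gripper_force: 0.0
```

```bash
python3 - <<'E'
from h import *
go([.4763,.2656,.006],-3.04)
W=cloud(snap('wrist','w3.png'))
E=wedge(W,(.45,.52,.22,.42),.033,.047)
W=cloud(snap('scene'))
M=W.reshape(-1,3);
E
python3 - <<'E'
from h import *
W=cloud(snap('side'))
E=wedge(W,(.45,.52,.22,.42),.033,.047)
E
```

```text
pos [0.4783 0.2736 0.1547] F [ 0.9  0.3 -0.3] w 0.0851 t 7.35 delta [-0.0248 -0.006   0.3715] turn [ 0.0108 -0.024   0.0006] rows>= 2.979240723354248 yaw -3.02
n 7312 z 0.0393 ends 0.2426 0.4031 flat slope 0.0536 yaw -3.07 width head 0.0317
centre 0.4795382673618369 0.32287240928785105 head 0.4764408738792936 0.26511607218652783
n 245 z 0.0417 ends 0.2383 0.4037 flat slope 0.0361 yaw -2.07 width head 0.0255
centre 0.4777184140558794 0.3209973423691542 head 0.4755487055054472 0.2608224411230873
```

Run:
```python
from h import *
go([.4764,.2656,.006],-3.07)
```

```text
pos [0.4736 0.2681 0.1496] F [ 0.3 -1.   0.5] w 0.0852 t 7.5 delta [-0.0069  0.0107  0.3589] turn [-0.0174 -0.005   0.0003] rows>= 2.8728979751595807 yaw -3.06
```

>>> carry_out --delta_pos '[[0,0,0.1],[0,0,0.2],[0,0,0.3],[0,0,0.36],[0,0,0.36],[0,0,0.36],[0,0,0.36]]' --turn '[[0,0,0],[0,0,0],[0,0,0],[0,0,0],[0,0,0],[0,0,0],[0,0,0]]' --claw '[-1,-1,-1,-1,-1,-1,-1]'

```text
clock: 8.2
position: [0.4794, 0.2687, 0.0114]
ee_rot: [-0.001, 0.727, 0.687, 0.004]
contact_force: [0.1, -0.6, -0.7]
width: 0.0854
gripper_force: 0.0
```

Run:
```python
from h import *
go([.4764,.2656,.006],-3.07)
```

```text
pos [0.4794 0.2687 0.0114] F [ 0.1 -0.6 -0.7] w 0.0854 t 8.2 delta [-0.0083 -0.007   0.0135] turn [ 0.0078 -0.0141 -0.0055] rows>= 0.13887881069430572 yaw -3.24
```

>>> carry_out --delta_pos '[[-0.008,-0.007,0.012],[-0.008,-0.007,0.012],[-0.008,-0.007,0.012],[-0.008,-0.007,0.012],[-0.008,-0.007,0.012],[-0.008,-0.007,0.012],[-0.008,-0.007,0.012],[-0.008,-0.007,0.012],[-0.008,-0.007,0.012],[-0.008,-0.007,0.012]]' --turn '[[0.008,-0.014,0],[0.008,-0.014,0],[0.008,-0.014,0],[0.008,-0.014,0],[0.008,-0.014,0],[0.008,-0.014,0],[0.008,-0.014,0],[0.008,-0.014,0],[0.008,-0.014,0],[0.008,-0.014,0]]' --claw '[-1,-1,1,1,1,1,1,1,1,1]' --force 60

```text
clock: 9.2
position: [0.4751, 0.2655, 0.0047]
ee_rot: [-0.0, 0.726, 0.687, -0.001]
contact_force: [1.2, -0.5, 5.8]
width: 0.0314
gripper_force: 60.4
```

Run:
```python
from h import *
go(fx(-.05,-.19,.15),-5.15)
```

```text
pos [0.4751 0.2655 0.0047] F [ 1.2 -0.5  5.8] w 0.0314 t 9.2 delta [-1.0702  0.008  -0.3616] turn [-0.0049  0.0029  0.0655] rows>= 9.037611921324313 yaw -3.19
```

Run:
```python
from h import *
W=np.load('scene0.npz')['W'].reshape(-1,3)
m=(np.hypot(W[:,0]-.467,W[:,1]+.286)<.11)&(W[:,2]>.034)&(W[:,2]<.046)
print(np.round(cv2.boxPoints(cv2.minAreaRect((W[m][:,:2]*1000).astype(np.float32))),0).tolist())
go(fx(-.057,-.2075,.12),-5.15)
go(fx(-.057,-.2075,.0175),-5.15)
```

```text
[[393.0, -319.0], [414.0, -346.0], [540.0, -250.0], [520.0, -223.0]]
pos [0.4751 0.2655 0.0047] F [ 1.2 -0.5  5.8] w 0.0314 t 9.2 delta [-1.1132 -0.0108 -0.2865] turn [-0.0049  0.0029  0.0655] rows>= 9.196572307522805 yaw -3.19
pos [0.4751 0.2655 0.0047] F [ 1.2 -0.5  5.8] w 0.0314 t 9.2 delta [-1.1129 -0.0102 -0.0303] turn [-0.0049  0.0029  0.0655] rows>= 8.906571500415037 yaw -3.19
```

>>> carry_out --delta_pos '[[0,0,-0.1],[0,0,-0.2],[-0.05,0,-0.29],[-0.15,0,-0.29],[-0.26,0,-0.29],[-0.37,0,-0.29],[-0.48,0,-0.29],[-0.59,0,-0.29],[-0.7,0,-0.29],[-0.8,-0.005,-0.29],[-0.9,-0.01,-0.29],[-0.98,-0.01,-0.29]]' --turn '[[0,0,0],[0,0,0],[0,0,0],[0,0,0.0655],[0,0,0.0655],[0,0,0.0655],[0,0,0.0655],[0,0,0.0655],[0,0,0.0655],[0,0,0.0655],[0,0,0.0655],[0,0,0.0655]]' --claw '[1,1,1,1,1,1,1,1,1,1,1,1]'

```text
clock: 10.4
position: [0.4468, -0.127, 0.1199]
ee_rot: [-0.003, 0.738, 0.674, -0.003]
contact_force: [1.2, -0.0, -2.8]
width: 0.0312
gripper_force: 61.7
```

>>> carry_out --delta_pos '[[-0.05,0,0],[-0.1,0,0],[-0.13,0,0],[-0.135,0,0],[-0.135,0,0],[-0.135,0,0]]' --turn '[[0,0,0],[0,0,0],[0,0,0],[0,0,0],[0,0,0],[0,0,0]]' --claw '[1,1,1,1,1,1]'

```text
clock: 11.0
position: [0.4438, -0.1783, 0.1209]
ee_rot: [-0.002, 0.738, 0.675, -0.002]
contact_force: [0.4, -0.6, -3.6]
width: 0.0311
gripper_force: 61.7
```

Run:
```python
from h import *
d=snap('wrist','w4.png');W=cloud(d)
s=manip.get_state();print('tcp fx',tofx(s['position']),s['clock'])
go(fx(-.057,-.2075,.0175),-5.15)
M=W.reshape(-1,3)
def comp(z0,z1,box,nm):
    m=(W[...,2]>z0)&(W[...,2]<z1)&(W[...,0]>box[0])&(W[...,0]<box[1])&(W[...,1]>box[2])&(W[...,1]<box[3])
    n,l,st,c=cv2.connectedComponentsWithStats(m.astype(np.uint8))
    for i in range(1,n):
        if st[i,4]>250:
            rc=cv2.minAreaRect((W[l==i][:,:2]*1000).astype(np.float32)); print(nm,st[i,4],'fx',(tofx(np.array(rc[0])/1000)*1000).round(1),np.round(rc[1],1),round(rc[2],2))
comp(.0546,.0605,(.42,.60,-.08,.12),'housing')
comp(.045,.0546,(.42,.60,-.08,.12),'40')
comp(.13,.18,(.40,.50,-.2,.01),'wedge')
print(np.nanmedian(W[140:260,300:340,2]))
```

```text
tcp fx [-0.05935845 -0.20729215] 11.05
pos [ 0.444  -0.1783  0.1211] F [ 0.5 -0.1 -3.6] w 0.0318 t 11.05 delta [-2.000e-04  7.100e-03  2.589e-01] turn [-0.0089  0.0026  0.0018] rows>= 2.0719991366153123 yaw -5.1
wedge 43010 fx [ -67.3 -175.5] [ 95.3 117.9] 16.71
0.15542629725886883
```

View pics/w4.png

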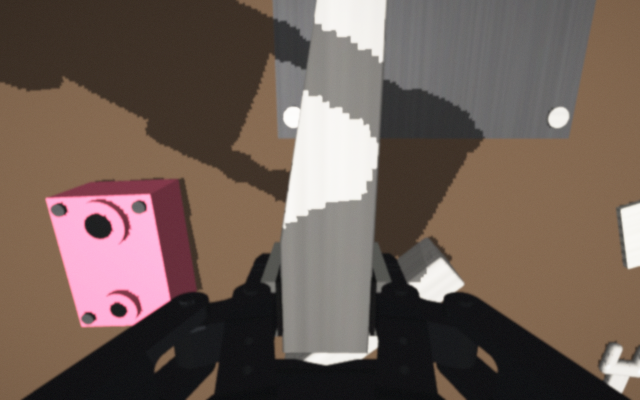

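The wrist view shows the wedge held straight, flat side at px x≈375, thin end going up towards the plate. I'll check its flat-edge position.

Run:
```python
from h import *
W=cloud(snap('wrist'))
M=W[:250].reshape(-1,3); M=M[(M[:,2]>.148)&(M[:,2]<.163)&(abs(M[:,0]-.45)<.04)]
F=np.array([tofx(p) for p in M])*1000
for y in range(-190,-85,10):
    s=F[abs(F[:,1]-y)<2]
    if len(s): print(y,s[:,0].min().round(1),s[:,0].max().round(1))
for c in ['scene','side']:
    W=cloud(snap(c))
    m=(W[...,2]>.0535)&(W[...,2]<.0605)&(W[...,0]>.47)&(W[...,0]<.57)&(W[...,1]>-.05)&(W[...,1]<.09)
    F=np.array([tofx(p) for p in W[m]])*1000; print(c,np.percentile(F,[1,50,99],axis=0).round(1).tolist())
```

```text
-180 -75.0 -43.1
-170 -73.3 -43.0
-160 -71.4 -42.7
-150 -69.5 -42.7
-140 -67.7 -42.6
-130 -66.0 -42.5
-120 -64.1 -42.3
-110 -62.6 -42.3
scene [[-46.9, -52.6], [2.6, -0.7], [45.4, 54.3]]
side [[-6.7, -52.8], [20.1, 2.8], [48.7, 66.2]]
```

>>> carry_out --delta_pos '[[0,0.005,0.1],[0,0.005,0.18],[0,0.005,0.23],[0,0.005,0.255],[0,0.005,0.258],[0,0.005,0.258],[0,0.005,0.258]]' --turn '[[0.0,0,-0.02],[0.0,0,-0.02],[0.0,0,-0.02],[0.0,0,-0.02],[0.0,0,-0.02],[0,0,-0.02],[0,0,-0.02]]' --claw '[1,1,1,1,1,1,1]'

```text
clock: 11.9
position: [0.4468, -0.1803, 0.0191]
ee_rot: [0.0, 0.735, 0.679, -0.002]
contact_force: [-0.6, -0.0, -2.6]
width: 0.0315
gripper_force: 61.7
```

Run:
```python
from h import *
s=manip.get_state();print('tcp fx',tofx(s['position']),s['position'],s['contact_force'],s['clock'])
W=cloud(snap('wrist','w5.png'))
M=W[:250].reshape(-1,3); M=M[(M[:,2]>.045)&(M[:,2]<.06)&(abs(M[:,0]-.45)<.04)&(M[:,1]<-.055)]
F=np.array([tofx(p) for p in M])*1000
for y in range(-190,-65,20):
    q=F[abs(F[:,1]-y)<2]
    if len(q): print(y,q[:,0].min().round(1),q[:,0].max().round(1))
print(F[:,1].max(),np.median(M[:,2]))
```

```text
tcp fx [-0.0563772  -0.20903487] [ 0.44678669 -0.1803304   0.01913965] [-0.60739172 -0.01782338 -2.56663508] 11.9
-170 -70.3 -40.4
-150 -66.8 -40.3
-130 -63.6 -40.2
-110 -60.4 -40.3
-110.72558851091735 0.05345799655676155
```

View pics/w5.png

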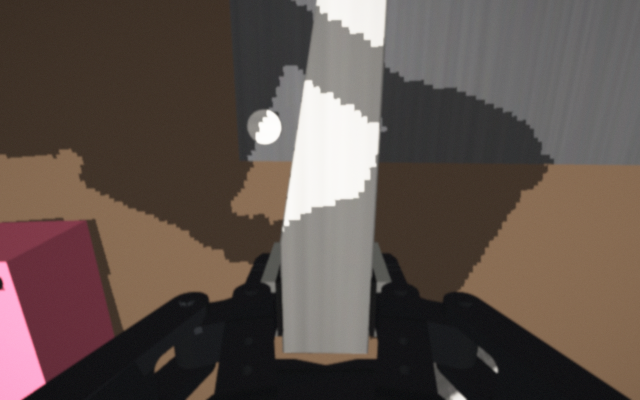

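>>> carry_out --delta_pos '[[0.02,0,0],[0.04,0,0],[0.06,0,0],[0.08,0,0],[0.1,0,0],[0.11,0,0],[0.11,0,0]]' --turn '[[0,0,0],[0,0,0],[0,0,0],[0,0,0],[0,0,0],[0,0,0],[0,0,0]]' --claw '[1,1,1,1,1,1,1]'

```text
clock: 12.65
position: [0.45, -0.1354, 0.0181]
ee_rot: [-0.0, 0.734, 0.679, -0.002]
contact_force: [1.7, 1.0, -2.4]
width: 0.0313
gripper_force: 61.9
```

Run:
```python
from h import *
s=manip.get_state();print('tcp fx',tofx(s['position']),s['position'],s['contact_force'],s['moment'],s['clock'])
```

```text
tcp fx [-0.05725786 -0.16399455] [ 0.44995256 -0.13539286  0.01811577] [ 1.658523    1.02852649 -2.44930875] [-0.12693847 -0.15855434 -0.14270194] 12.65
```

>>> carry_out --delta_pos '[[0.01,0.0005,0],[0.02,0.002,0],[0.03,0.004,0],[0.04,0.006,0],[0.05,0.008,0],[0.06,0.01,0],[0.07,0.0115,0],[0.075,0.0125,0],[0.08,0.0135,0],[0.08,0.0135,0]]' --turn '[[0,0,0],[0,0,0],[0,0,0],[0,0,0],[0,0,0],[0,0,0],[0,0,0],[0,0,0],[0,0,0],[0,0,0]]' --claw '[1,1,1,1,1,1,1,1,1,1]'

```text
clock: 13.65
position: [0.458, -0.1055, 0.0181]
ee_rot: [0.001, 0.734, 0.679, -0.002]
contact_force: [2.1, -5.3, -2.9]
width: 0.0315
gripper_force: 61.9
```

Run:
```python
from h import *
s=manip.get_state();print('tcp fx',tofx(s['position']),s['position'],s['contact_force'],s['moment'],s['clock'])
```

```text
tcp fx [-0.05194353 -0.13349048] [ 0.45798359 -0.10548897  0.01813714] [ 2.14859688 -5.25868179 -2.94335689] [-1.08915055 -0.3357327  -0.11163652] 13.65
```

>>> carry_out --delta_pos '[[0.006,0.001,0],[0.012,0.002,0],[0.018,0.003,0],[0.024,0.004,0],[0.03,0.005,0],[0.03,0.005,0]]' --turn '[[0,0,0],[0,0,0],[0,0,0],[0,0,0],[0,0,0],[0,0,0]]' --claw '[1,1,1,1,1,1]'

```text
clock: 14.25
position: [0.4611, -0.0938, 0.0181]
ee_rot: [0.001, 0.734, 0.679, -0.002]
contact_force: [1.8, -6.0, -3.8]
width: 0.0317
gripper_force: 61.8
```

Run:
```python
from h import *
s=manip.get_state();print('tcp fx',tofx(s['position']),s['position'],s['contact_force'],s['moment'],s['clock'])
```

```text
tcp fx [-0.04990549 -0.12156913] [ 0.4610835  -0.09379868  0.01811201] [ 1.78241105 -5.99509822 -3.77902279] [-1.09460759 -0.33273859 -0.08024895] 14.25
```

>>> carry_out --delta_pos '[[0.006,0.001,0],[0.012,0.002,0],[0.018,0.003,0],[0.022,0.0035,0],[0.022,0.0035,0]]' --turn '[[0,0,0],[0,0,0],[0,0,0],[0,0,0],[0,0,0]]' --claw '[1,1,1,1,1]'

```text
clock: 14.75
position: [0.4615, -0.0926, 0.0185]
ee_rot: [0.004, 0.732, 0.681, -0.008]
contact_force: [-9.0, -37.2, -1.6]
width: 0.0315
gripper_force: 63.5
```

Run:
```python
from h import *
s=manip.get_state();print('tcp fx',tofx(s['position']),s['position'],s['contact_force'],s['moment'],s['clock'])
```

```text
tcp fx [-0.04957519 -0.12034237] [ 0.46152259 -0.09260652  0.01851823] [ -9.01085274 -37.16814949  -1.60245086] [-5.13373515  0.75393903 -0.63687956] 14.75
```

>>> carry_out --delta_pos '[[-0.014,-0.002,0],[-0.018,-0.002,0],[-0.018,-0.002,0],[-0.018,-0.002,0],[-0.018,-0.002,0],[-0.018,-0.002,-0.1],[-0.018,-0.002,-0.2],[-0.1,-0.002,-0.2],[-0.18,-0.002,-0.2],[-0.18,-0.002,-0.2],[-0.18,-0.002,-0.2],[-0.18,-0.002,-0.2]]' --turn '[[0,0,0],[0,0,0],[0,0,0],[0,0,0],[0,0,0],[0,0,0],[0,0,0],[0,0,0],[0,0,0],[0,0,0],[0,0,0],[0,0,0]]' --claw '[1,1,-1,-1,-1,-1,-1,1,1,1,1,1]'

```text
clock: 15.95
position: [0.4554, -0.1542, 0.0975]
ee_rot: [-0.002, 0.734, 0.679, -0.002]
contact_force: [0.6, 0.5, 0.5]
width: 0.0119
gripper_force: 0.0
```

Run:
```python
from h import *
s=manip.get_state();print('tcp fx',tofx(s['position']),s['position'],s['contact_force'],s['width'],s['clock'])
go(fx(-.050,-.165,.022),-5.15)
W=cloud(snap('wrist'))
def comp(z0,z1,box,nm):
    m=(W[...,2]>z0)&(W[...,2]<z1)&(W[...,0]>box[0])&(W[...,0]<box[1])&(W[...,1]>box[2])&(W[...,1]<box[3])
    n,l,st,c=cv2.connectedComponentsWithStats(m.astype(np.uint8))
    for i in range(1,n):
        if st[i,4]>250:
            F=np.array([tofx(p) for p in W[l==i]])*1000
            print(nm,st[i,4],'fx lims',np.percentile(F,[.5,99.5],axis=0).round(1).tolist(),cv2.minAreaRect(F.astype(np.float32)))
comp(.0546,.0605,(.42,.60,-.08,.12),'housing')
comp(.045,.0546,(.42,.60,-.18,.12),'40')
```

```text
tcp fx [-0.05017124 -0.18224916] [ 0.45537198 -0.15420989  0.09749644] [0.61748727 0.509584   0.50115802] 0.011887959624095895 15.95
pos [ 0.4554 -0.1542  0.0975] F [0.6 0.5 0.5] w 0.0119 t 15.95 delta [0.0432 0.002  0.1887] turn [-0.0108  0.0013  0.0208] rows>= 1.5488414368046062 yaw -4.52
40 9313 fx lims [[-65.7, -141.0], [-34.0, -65.9]] ((-49.8660888671875, -103.51072692871094), (76.13263702392578, 32.24632263183594), 89.94730377197266)
```

>>> carry_out --delta_pos '[[0,0.001,0.1],[0,0.001,0.188],[0,0.001,0.188],[0.03,0.001,0.188],[0.05,0.001,0.188],[0.06,0.001,0.188],[0.068,0.001,0.188],[0.074,0.001,0.188],[0.08,0.001,0.188]]' --turn '[[0,0,0.021],[0,0,0.021],[0,0,0.021],[0,0,0.021],[0,0,0.021],[0,0,0.021],[0,0,0.021],[0,0,0.021],[0,0,0.021]]' --claw '[1,1,1,1,1,1,1,1,1]'

```text
clock: 16.9
position: [0.4591, -0.1248, 0.0233]
ee_rot: [0.001, 0.738, 0.675, -0.003]
contact_force: [-3.5, -8.1, 2.9]
width: 0.0001
gripper_force: 4.3
```

Run:
```python
from h import *
s=manip.get_state();print('tcp fx',tofx(s['position']),s['position'],s['contact_force'],s['width'],s['clock'])
```

```text
tcp fx [-0.04912355 -0.15261563] [ 0.45907544 -0.12479004  0.02333346] [-3.51806068 -8.06374869  2.92795306] 0.00014668321126325889 16.9
```

>>> carry_out --delta_pos '[[0.003,0,0],[0.006,0,0],[0.009,0,0],[0.009,0,0],[0.009,0,0]]' --turn '[[0,0,0],[0,0,0],[0,0,0],[0,0,0],[0,0,0]]' --claw '[1,1,1,1,1]'

```text
clock: 17.4
position: [0.4591, -0.1248, 0.0234]
ee_rot: [0.002, 0.737, 0.676, -0.005]
contact_force: [-5.4, -15.7, 1.3]
width: 0.0003
gripper_force: 7.8
```

Run:
```python
from h import *
s=manip.get_state();print('tcp fx',tofx(s['position']),s['position'],s['contact_force'],s['width'],s['clock'])
```

```text
tcp fx [-0.04911357 -0.15267113] [ 0.4590804  -0.12484621  0.02340374] [ -5.429935   -15.73845304   1.32907753] 0.0003279556340062517 17.4
```

>>> carry_out --delta_pos '[[0.004,0,0],[0.008,0,0],[0.008,0,0],[0.008,0,0]]' --turn '[[0,0,0],[0,0,0],[0,0,0],[0,0,0]]' --claw '[1,1,1,1]'

```text
clock: 17.8
position: [0.4592, -0.1249, 0.0235]
ee_rot: [0.004, 0.736, 0.677, -0.007]
contact_force: [-7.6, -26.2, 0.5]
width: 0.0003
gripper_force: 13.7
```

>>> carry_out --delta_pos '[[-0.02,0,0],[-0.06,0,0],[-0.06,0,-0.12],[-0.06,0,-0.24],[-0.06,0,-0.36],[-0.06,0,-0.48],[0.1,0.08,-0.6],[0.2,0.16,-0.6],[0.25,0.16,-0.6],[0.25,0.16,-0.6],[0.25,0.16,-0.6]]' --turn '[[0,0,0],[0,0,0],[0,0,0],[0,0,0],[0,0,0],[0,0,0],[0,0,0],[0,0,0],[0,0,0],[0,0,0],[0,0,0]]' --claw '[1,1,1,1,1,1,1,1,1,1,1]'

```text
clock: 18.9
position: [0.5329, -0.0219, 0.262]
ee_rot: [-0.001, 0.737, 0.675, -0.002]
contact_force: [-0.6, -0.6, -0.5]
width: -0.0001
gripper_force: 0.0
```

Run:
```python
from h import *
s=manip.get_state();print('tcp fx',tofx(s['position']),s['position'],s['contact_force'],s['width'],s['clock'])
W=cloud(snap('wrist','w6.png'))
def comp(z0,z1,box,nm):
    m=(W[...,2]>z0)&(W[...,2]<z1)&(W[...,0]>box[0])&(W[...,0]<box[1])&(W[...,1]>box[2])&(W[...,1]<box[3])
    n,l,st,c=cv2.connectedComponentsWithStats(m.astype(np.uint8))
    for i in range(1,n):
        if st[i,4]>250:
            F=np.array([tofx(p) for p in W[l==i]])*1000
            print(nm,st[i,4],'fx lims',np.percentile(F,[.5,99.5],axis=0).round(1).tolist(),cv2.minAreaRect(F.astype(np.float32)))
comp(.0546,.0605,(.42,.60,-.08,.12),'housing')
comp(.045,.0546,(.42,.60,-.18,.12),'40')
comp(.10,.3,(.55,.75,-.03,.08),'clamp')
M=W.reshape(-1,3);m=(M[:,2]>.09)&(M[:,2]<.22)&(M[:,0]>.56)&(M[:,0]<.75)&(M[:,1]>-.02)&(M[:,1]<.06)
F=np.array([tofx(p) for p in M[m]])*1000; z=M[m][:,2]*1000
for a in range(90,220,15):
    q=F[abs(z-a)<7]
    if len(q): print(a,np.percentile(q,[1,99],axis=0).round(1).tolist())
```

```text
tcp fx [ 0.01521289 -0.04346746] [ 0.53294969 -0.02185755  0.26197658] [-0.61389391 -0.57282977 -0.46266006] -7.039008778952066e-05 18.9
housing 5665 fx lims [[-33.6, -49.4], [36.0, 49.7]] ((1.1775398254394531, 0.08843231201171875), (70.13411712646484, 99.40249633789062), 0.07414014637470245)
40 1339 fx lims [[-20.1, 50.8], [29.5, 74.0]] ((4.667337417602539, 61.994625091552734), (49.93448257446289, 24.382219314575195), 0.13399317860603333)
40 5339 fx lims [[-72.8, -139.9], [-33.7, 50.0]] ((-54.45094299316406, -44.30370330810547), (41.56159973144531, 193.75794982910156), 0.33011266589164734)
40 1520 fx lims [[36.6, -39.7], [56.1, 40.0]] ((45.87452697753906, -0.016628265380859375), (20.779443740844727, 80.14324951171875), 0.0950254425406456)
clamp 3820 fx lims [[74.1, -17.4], [107.7, 18.1]] ((91.11153411865234, 0.22238922119140625), (36.10237121582031, 34.49687957763672), 89.79771423339844)
90 [[83.2, -10.4], [93.7, 11.2]]
105 [[83.9, -5.0], [96.2, 11.2]]
120 [[85.6, 8.6], [97.3, 11.2]]
135 [[87.3, 9.5], [100.0, 11.2]]
150 [[73.9, -10.4], [99.7, 11.2]]
165 [[75.1, -10.3], [94.7, 11.2]]
180 [[91.5, -16.8], [92.9, 17.4]]
195 [[92.1, -17.5], [107.8, 18.2]]
210 [[93.4, -17.2], [105.6, 18.1]]
```

View pics/w6.png

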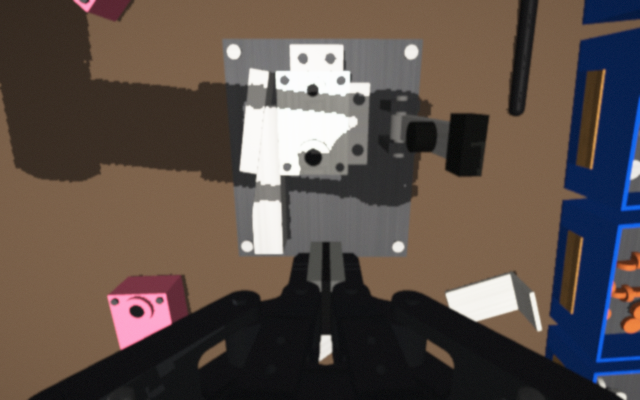

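Housing is home and square in the measurement (centre at (1.2, 0.1) mm), the wedge is seated at px (267,200), and the clamp is upright at (445,140). Now the clamp.

Run:
```python
from h import *
go(fx(.145,0,.27),-5.15)
go(fx(.145,0,.18),-5.15)
x0,z0=145,180
for th in np.arange(1.6,-.01,-.1):
    x=84-110*np.cos(th)+10*np.sin(th)+14; z=74+110*np.sin(th)+10*np.cos(th)
    print(round(th,2),round(x,1),round(z,1),'u',round((x-x0)/400,3),round(-(z-z0)/400,3))
```

```text
pos [ 0.5323 -0.0228  0.2617] F [-0.  -0.2 -0.1] w 0.0003 t 18.95 delta [ 0.1111  0.3257 -0.0229] turn [-0.0107  0.0052  0.0007] rows>= 2.7588356601061 yaw -5.13
pos [ 0.5323 -0.0228  0.2617] F [-0.  -0.2 -0.1] w 0.0003 t 18.95 delta [0.1117 0.3269 0.2021] turn [-0.0107  0.0052  0.0007] rows>= 3.202067877852071 yaw -5.13
1.6 111.2 183.7 u -0.084 -0.009
1.5 100.2 184.4 u -0.112 -0.011
1.4 89.2 184.1 u -0.14 -0.01
1.3 78.2 182.7 u -0.167 -0.007
1.2 67.5 180.1 u -0.194 -0.0
1.1 57.0 176.6 u -0.22 0.009
1.0 47.0 172.0 u -0.245 0.02
0.9 37.5 166.4 u -0.269 0.034
0.8 28.5 159.9 u -0.291 0.05
0.7 20.3 152.5 u -0.312 0.069
0.6 12.9 144.4 u -0.33 0.089
0.5 6.3 135.5 u -0.347 0.111
0.4 0.6 126.0 u -0.361 0.135
0.3 -4.1 116.1 u -0.373 0.16
0.2 -7.8 105.7 u -0.382 0.186
0.1 -10.5 94.9 u -0.389 0.213
-0.0 -12.0 84.0 u -0.392 0.24
```

>>> carry_out --delta_pos '[[0.05,0.1,-0.03],[0.08,0.2,-0.03],[0.111,0.3,-0.03],[0.111,0.327,-0.03],[0.111,0.327,-0.03],[0.111,0.327,0.08],[0.111,0.327,0.18],[0.111,0.327,0.202],[0.111,0.327,0.202],[0.111,0.327,0.202],[0.111,0.327,0.202]]' --turn '[[0,0,0],[0,0,0],[0,0,0],[0,0,0],[0,0,0],[0,0,0],[0,0,0],[0,0,0],[0,0,0],[0,0,0],[0,0,0]]' --claw '[1,1,1,1,1,1,1,1,1,1,1]'

```text
clock: 20.05
position: [0.6682, 0.009, 0.1837]
ee_rot: [0.001, 0.738, 0.674, -0.001]
contact_force: [-0.2, 0.4, 0.6]
width: -0.0001
gripper_force: 0.0
```

Run:
```python
from h import *
s=manip.get_state();print('tcp fx',tofx(s['position']),s['position'],s['contact_force'],s['clock'])
```

```text
tcp fx [ 0.14715153 -0.00059734] [0.66820387 0.00899624 0.18366185] [-0.22512385  0.39758942  0.56882902] 20.05
```

>>> carry_out --delta_pos '[[0,-0.05,0],[0,-0.09,0],[0,-0.115,0],[0,-0.145,0],[0,-0.17,0.002],[0,-0.2,0.009],[0,-0.225,0.018],[0,-0.25,0.029],[0,-0.274,0.043],[0,-0.296,0.06],[0,-0.296,0.06]]' --turn '[[0,0,0],[0,0,0],[0,0,0],[0,0,0],[0,0,0],[0,0,0],[0,0,0],[0,0,0],[0,0,0],[0,0,0],[0,0,0]]' --claw '[1,1,1,1,1,1,1,1,1,1,1]'

```text
clock: 21.15
position: [0.5463, 0.0204, 0.1557]
ee_rot: [-0.002, 0.738, 0.674, -0.004]
contact_force: [-0.1, -0.0, 0.8]
width: -0.0002
gripper_force: 0.0
```

Run:
```python
from h import *
s=manip.get_state();print('tcp fx',tofx(s['position']),s['position'],s['contact_force'],s['clock'])
W=cloud(snap('side','s7.png'))
M=W.reshape(-1,3); M=M[(M[:,2]>.075)&(M[:,2]<.25)]
F=np.array([tofx(p) for p in M])*1000
m=(abs(F[:,1])<25)&(F[:,0]>-80)&(F[:,0]<120); F=F[m]; z=M[m][:,2]*1000
for a in range(-40,120,10):
    q=z[abs(F[:,0]-a)<5]
    if len(q): print(a,len(q),np.percentile(q,[2,98]).round(0))
```

```text
tcp fx [ 0.02470236 -0.00022295] [0.54628262 0.02036058 0.15567755] [-0.11838057 -0.00156046  0.78828187] 21.15
-30 19 [235. 250.]
-20 36 [225. 250.]
-10 53 [165. 244.]
0 93 [161. 248.]
10 98 [128. 246.]
20 124 [123. 245.]
30 111 [128. 246.]
40 87 [119. 243.]
50 76 [109. 249.]
60 82 [ 99. 242.]
70 71 [ 87. 248.]
80 68 [ 80. 250.]
90 40 [ 79. 249.]
100 13 [77. 86.]
```

View pics/s7.png

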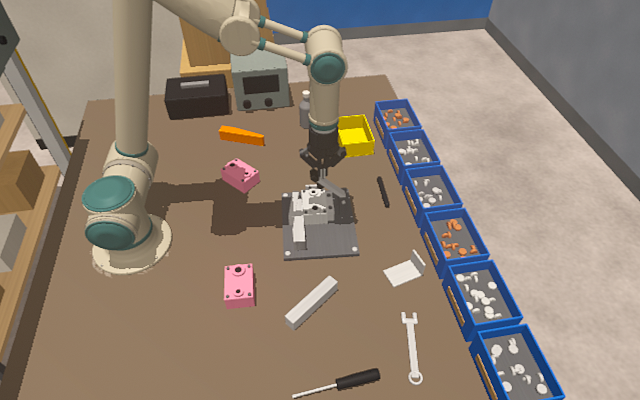

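The clamp arm is at about 45°, under the fingers at px (328,185), and is following the fingers down.

>>> carry_out --delta_pos '[[0,-0.021,0.02],[0,-0.039,0.041],[0,-0.056,0.063],[0,-0.07,0.088],[0,-0.082,0.113],[0,-0.091,0.139],[0,-0.098,0.165],[0,-0.1,0.18],[0,-0.1,0.19],[0,-0.1,0.195],[0,-0.1,0.195]]' --turn '[[0,0,0],[0,0,0],[0,0,0],[0,0,0],[0,0,0],[0,0,0],[0,0,0],[0,0,0],[0,0,0],[0,0,0],[0,0,0]]' --claw '[1,1,1,1,1,1,1,1,1,1,1]'

```text
clock: 22.3
position: [0.5078, 0.0236, 0.0838]
ee_rot: [-0.001, 0.738, 0.675, -0.002]
contact_force: [-10.8, 0.8, 35.7]
width: 0.0004
gripper_force: 18.1
```

Run:
```python
from h import *
s=manip.get_state();print('tcp fx',tofx(s['position']),s['position'],s['contact_force'],s['clock'])
```

```text
tcp fx [-0.01393065 -0.00041381] [0.50778845 0.02363832 0.08378412] [-10.76460123   0.81009211  35.6754241 ] 22.3
```

>>> carry_out --delta_pos '[[0,0,-0.02],[0,0,-0.05],[0,0,-0.15],[0,0,-0.27],[0,0,-0.39],[-0.12,0,-0.45],[-0.15,0,-0.45],[-0.15,0,-0.45],[-0.15,0,-0.45]]' --turn '[[0,0,0],[0,0,0],[0,0,0],[0,0,0],[0,0,0],[0,0,0],[0,0,0],[0,0,0],[0,0,0]]' --claw '[1,1,1,1,1,1,1,1,1]'

```text
clock: 23.2
position: [0.5037, -0.0357, 0.259]
ee_rot: [-0.002, 0.739, 0.674, -0.002]
contact_force: [0.5, 1.2, 0.5]
width: 0.0002
gripper_force: 0.0
```

Run:
```python
from h import *
W=cloud(snap('wrist','w8.png'))
s=manip.get_state();print(s['position'],s['contact_force'],s['clock'])
M=W.reshape(-1,3); F=np.array([tofx(p) for p in M])*1000; z=M[:,2]*1000
m=(abs(F[:,1])<9)&(z>70)&(z<130)
for a in range(-45,100,15):
    q=z[m&(abs(F[:,0]-a)<4)]
    if len(q): print(a,np.median(q).round(1))
def comp(z0,z1,box,nm):
    m=(W[...,2]>z0)&(W[...,2]<z1)&(W[...,0]>box[0])&(W[...,0]<box[1])&(W[...,1]>box[2])&(W[...,1]<box[3])
    G=np.array([tofx(p) for p in W[m]])*1000
    print(nm,np.percentile(G,[.5,99.5],axis=0).round(1).tolist())
comp(.0546,.0605,(.42,.60,-.08,.12),'housing')
comp(.045,.0535,(.42,.49,-.18,-.04),'wedge')
```

```text
[ 0.50362166 -0.03526795  0.25867534] [ 0.17390256  0.38111983 -0.39851624] 23.25
-45 84.2
-30 84.2
-15 83.4
0 83.3
15 83.3
30 83.4
45 83.3
60 83.4
75 83.4
90 80.8
housing [[-33.5, -49.3], [72.7, 63.4]]
wedge [[-65.7, -140.5], [-33.7, -67.5]]
```

View pics/w8.png

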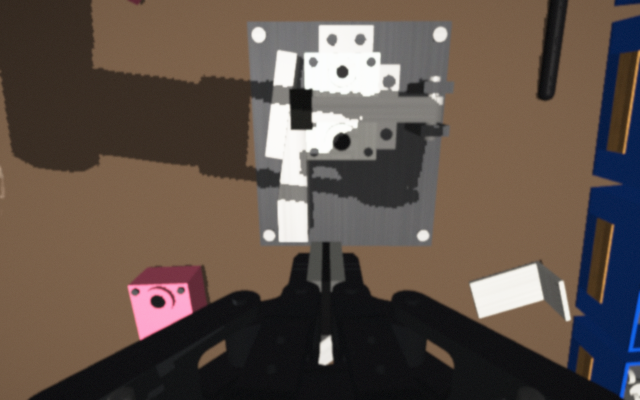

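The clamp lies level across the housing (px 300–440, 108), the wedge is still seated at (293,190), and the gripper is clear of everything.

```bash
python3 -c "
from rig import manip
print(manip.sign_off())"
```

```text
the job is handed in; nothing more can be done
None
```

The job is handed in at about 23 s. By my last measurements the wedge was jammed, the housing square and home against both stops, and the clamp level on it, with the robot clear; the judge returned no verdict.

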